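# Clip on the vapour sensor, then open the coder's make-up fluid reservoir

## Task

Take the yellow clip-on vapour sensor from its stand by squeezing its levers, and let it spring shut upright on the drip tray's long edge nearest the robot, then let go of it. Only then take the red filler cap off its reservoir: nobody knows whether it unscrews clockwise or anticlockwise, so try one way and then, if it is blocked, the other. Finish while still holding the red cap upright and still, at least 5 cm above its seat. Leave the black cap and everything else on the table alone.

Things in the scene. Friction and masses are not known exactly. Their poses are not given: they have to be found in the camera images.
- tray: Open steel drip tray, 200 mm (its x) by 350 mm (its y), walls 5 mm thick, 45 mm high, fixed. Origin: centre of its underside, at table height. Its -x side is the long edge nearest the robot. Two white reservoirs stand in it, near faces 70 mm behind the near edge's outer face, caps 170 mm apart along y at tray x = +25 mm. Which of the two has the red cap varies.
- tray_edge (a point): Middle of the top of the tray's near long wall (top centre line of the 5 mm wall), 45 mm above the table. The edge runs along this frame's y, 350 mm long overall; the wall's thickness lies along x. Any place along it that is within 100 mm of this point will do.
- stand: Grey base 80 x 80 x 10 mm, fixed, with an upright aluminium plate 5 mm thick, 70 mm wide, top edge 60 mm above the table, on which the sensor clip is parked. Origin: centre of the underside; the plate stands over the origin, its thickness along this frame's x, its edge along y.
- clip: Yellow sprung clip like a clothes-peg, upright, 24 mm wide along y, 65 g, white sensor pod (16 x 30 x 20 mm) outside its -x jaw. Origin: pivot pin, 9 mm above the top of the plate it holds. x across the jaws (through the plate), z up. Jaws reach 26 mm below the origin; squeezed, their tips are 16 mm apart. On the tray the origin belongs about 9 mm above the edge (5 to 16 is fine).
- clip_levers (a point): Between the two levers, 30 mm above the clip's origin: where to pinch them from above, fingers closing along the clip's x. The levers rise to 42 mm above the origin and lean outward: 43 mm over their outer faces near the top, 26 mm and parallel when fully squeezed. Squeezing takes 6 to 8 N; 20 N holds it firmly open. Squeezed, the clip's body frame tips by about 0.2 rad.
- clip_jaw (a joint): Opening angle of the sprung clip in rad: 0 when shut on a 5 mm plate or wall, 0.42 fully squeezed open, -0.12 shut on nothing.
- res_red: The white reservoir that has the red cap: box 110 x 110 x 75 mm, fixed in the tray, with a black round filler neck on top (48 mm outer diameter, rim 87 mm above this origin). Origin: centre of its underside, 5 mm above the table. Same yaw as the tray.
- cap_red: Red ribbed round cap, 50 mm diameter, 24 mm tall, 90 g, white pointer line on top towards its -x. Origin: on the axis at the underside of the head, at the start on the neck's rim 92 mm above the table; z up, head spans 0 to 24 mm. A stem with cross-bar reaches 21 mm down into the neck. Starts tight; 15 to 25 N of grip suits. Keep the fingertips above the rim.
- cap_black: Identical black cap on the other reservoir, to be left alone. Origin as for the red one.
- coder: Bystander: black handheld date coder, body 90 x 75 x 110 mm with a handle, on the table beyond the stand, to be left alone. Origin: centre of the body's underside.
- tape: Bystander: roll of clear tape lying flat, 90 mm diameter, 24 mm tall. Origin: centre of its underside.
- cleaner: Bystander: bottle 56 mm diameter, 130 mm tall, blue cap, beyond the tray. Origin: centre of its underside.
- binder_clip: Bystander: small black binder clip, 22 x 32 x 18 mm with a wire arm, lying near the robot. Origin: centre of its underside.
- res_red_neck (a point): Centre of the rim of the red cap's neck, where the cap seats. Thread: one way round (left or right hand, varying, not visible) the cap is blocked within 0.15 rad and slips in the fingers if forced. The other way it turns easily, comes free at 0.95 to 1.2 rad from the start (stop at 1.24 rad), then lifts straight off. Until then it lifts only about 2 mm.
- marker: Bystander: blue marker pen lying flat, 16 mm thick, 120 mm long, left of and near the robot. Origin: under its middle.
Mind the look-alikes: they are no part of the job. Several things have the shape of the clip; the one meant has the colours described above. Of the things shaped like the cap_red, the red one is meant.

How it is judged:
By the outcome, as a careful person would: the job done as asked, in the order asked, and still so for the second after the job is handed in, while the arm keeps its last pose, push and grip.
It also fails if it takes over 48 s, if anything falls off the work surface, if the arm or the gripper's body presses on something with over 40 N, if the wrist force passes 120 N, or if a joint passes its speed limit or range.

## Robot

A 7-joint arm with a two-finger parallel gripper is mounted at the origin on the work surface. World frame = base frame: x ahead of the robot, y to its left, z up, the work surface at z = 0. Lengths are in mm, angles in degrees, forces in N, time in s.
With the tool pointing down it reaches from about 400 to 850 mm from the base axis. Payload 10.4 kg.
Tool frame: the origin (TCP) lies at the very end of the fingers, on their centre line; the grasp point (between the pads) lies 19 mm behind it; y points along the fingers, z is the direction in which the jaws open and shut, and the axes are right-handed (so a half turn about y gives the same grasp; the last joint's range is limited). The gripper opens to 85 mm and grips with 20 to 120 N. Pads are 22 mm wide; open, the fingers measure 114 mm over their backs; the gripper's body (76 mm by 85 mm) begins 54 mm behind the grasp point. The pads swing forward as they close: fully open they stand 13 mm farther back than shut.
Start: joints at [61.902, 19.034, -3.707, 83.658, 1.238, 77.344, -5.071], TCP at [281.851, -557.863, 231.338] pointing down, gripper open.
Joint ranges: [-148.97, 148.97], [-28.65, 121.19], [-84.17, 76.75], [9.2, 138.47], [-72.65, 252.65], [3.7, 117.97], [-149.18, 149.18]. Speed limits (degrees/s): [127.2, 127.2, 159.86, 159.86, 180, 180, 180].

## Interface

Orientations are given as [roll, pitch, yaw] about the fixed x, y, z axes, in that order (R = Rz(yaw) Ry(pitch) Rx(roll)).
In Python, from plant import r gives the robot as it stands.
- The arm moves only by the tool step_arm, never from a script. Its arguments are lists of equal length, an entry for each row: "translation": the shift along the world's x, y, z in m, a list of three; "delta_rot": the turn, a rotation vector about the world's x, y, z in degrees, a list of three; "claw": the closure, from 0 (fully open) to 1 (shut). In form: {"translation": [[dx, dy, dz], ...], "delta_rot": [[wx, wy, wz], ...], "claw": [claw, ...]}. A call has 1 to 10 rows; each row shifts and turns the commanded pose from where the row before left it; what a row does not reach is not made up. A row lasts 1/12 s, in which the tool goes at most 41.7 mm and 7.16 degrees, less where a joint would pass 70% of its speed; a pose out of reach is approached as far as the arm can. A call is refused whole if a number of a shift passes 0.0417 or a number of a turn 7.16, either way. A call with a gripper value outside its range is refused whole. The fingers move at their own pace and stop on an object; "force" is the grip in N (left out, the last holds). Time passes only in rows, so rows that do not move let the fingers close. It gives the time, the measured TCP pose, the force and the opening at its end, in the units of the state.
- r.get_state(): the state, without advancing time (a new reading comes with each control period).
- r.snapshot(name): name is "scene" or "top" or "wrist"; returns the picture (384x512x3 uint8, red, green, blue); there is no depth.
- r.get_calibration(name): a dict with "fx", "fy", "cx", "cy" (pixels), "R" (3x3) and "t" (3): a world point X has camera coordinates R X + t; the wrist camera has in their place "mount" (4x4, takes a point from camera to tool coordinates, whose origin is the TCP and whose axes are the tool frame's). Camera axes: x right, y down, z forward; pixel columns grow to the right and rows downward; lengths in mm; the calibration is good to about 2 mm. The wrist camera is an equidistant fisheye: a pixel r from the principal point sees the ray r / f radians off the axis. A picture is of the moment at which its call begins: read the wrist's pose just before it. get_calibration takes no time and is no camera call.
- r.sign_off(): hands the job in, once; it reports no verdict.
The state is a dict: "clock": time; "q": joint angles; "dq": joint speeds; "joint_torque": joint torques, N m; "tool_pos": TCP position; "eef_rot": TCP orientation; "contact_force": force on the tool from outside, world axes, zero at the start; "ft_torque": the same for the moment, N m; "grip_width": finger opening in mm.
Only numpy, scipy, OpenCV 4.12 (cv2) and the standard library are available. Lean on these libraries where they do the work, as an engineer would, in place of code of your own. Each camera call takes 0.05 s, during which the arm holds its last target. There are 200 camera calls.

## Working session

There is one attempt and no reset: what is moved stays moved. The work goes in short steps, Python scripts to look and compute and a tool call to move; the robot and the scene stay as the last step left them, time stands still between calls to the robot, and variables do not carry over. Pictures are saved under pics/ and viewed, about 8 in all and at most 12, crops included, and the job is handed in when it is done.

Besides the shell and the picture viewer there is one more tool, called after ">>>" in YAML: its name, and indented under it one key for each argument. step_arm: Moves the arm, as the interface text tells. Its arguments: {"type":"object","properties":{"translation":{"type":"array","items":{"type":"array","items":{"type":"number"}}},"delta_rot":{"type":"array","items":{"type":"array","items":{"type":"number"}}},"claw":{"type":"array","items":{"type":"number"}},"force":{"type":"number"}},"required":["translation","delta_rot","claw"]}

```bash
ls; mkdir -p pics; python3 - <<'E'
from plant import r
import cv2,numpy as np
s=r.get_state();print({k:np.round(v,2) for k,v in s.items()})
for n in("scene","top"):
    c=r.get_calibration(n);print(n,{k:np.round(v,3).tolist() for k,v in c.items()})
    cv2.imwrite(f"pics/{n}0.png",r.snapshot(n)[:,:,::-1])
print(r.get_calibration("wrist"))
a=cv2.imread("pics/scene0.png");b=cv2.imread("pics/top0.png")
cv2.imwrite("pics/both0.png",np.vstack([a,b])[:, :])
E
```

```text
pics
{'clock': np.float64(0.0), 'q': array([61.9 , 19.07, -3.71, 83.71,  1.24, 77.34, -5.07]), 'dq': array([ 0.03,  0.04,  0.03, -0.02,  0.08,  0.05, -0.09]), 'joint_torque': array([ 0.000e+00, -6.254e+01,  5.000e-02, -3.916e+01,  2.000e-02,
        1.000e-02, -0.000e+00]), 'tool_pos': array([ 281.64, -557.53,  230.54]), 'eef_rot': array([ -90.08,   -0.  , -153.2 ]), 'contact_force': array([-0.47,  0.23,  0.06]), 'ft_torque': array([ 0.  , -0.02, -0.03]), 'grip_width': np.float64(85.11)}
scene {'fx': 405.695, 'fy': 405.695, 'cx': 254.71, 'cy': 190.891, 'R': [[0.704, 0.71, -0.011], [0.42, -0.429, -0.8], [-0.573, 0.559, -0.6]], 't': [-349.844, -154.996, 1512.218]}
top {'fx': 355.759, 'fy': 355.759, 'cx': 254.748, 'cy': 193.295, 'R': [[-0.028, -0.999, 0.029], [-0.99, 0.024, -0.141], [0.14, -0.033, -0.99]], 't': [-28.416, 564.971, 945.636]}
{'fx': 297.3186396354542, 'fy': 297.3186396354542, 'cx': 256.11868148415965, 'cy': 188.5636548468299, 'mount': array([[ 3.99335376e-04,  9.54079517e-01,  2.99553195e-01,
        -7.60911893e+01],
       [ 6.35571001e-04, -2.99553400e-01,  9.54079324e-01,
        -1.43405270e+02],
       [ 9.99999718e-01, -1.90610301e-04, -7.26007543e-04,
        -2.66730773e-01],
       [ 0.00000000e+00,  0.00000000e+00,  0.00000000e+00,
         1.00000000e+00]])}
```

View pics/top0.png

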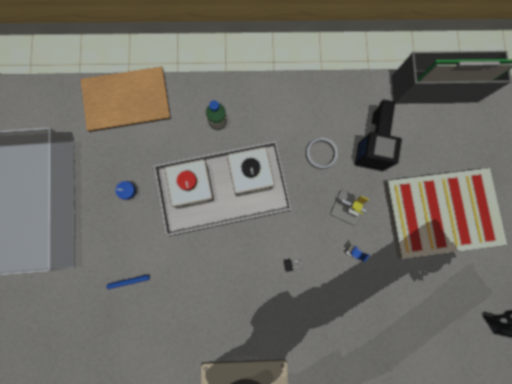

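View pics/scene0.png

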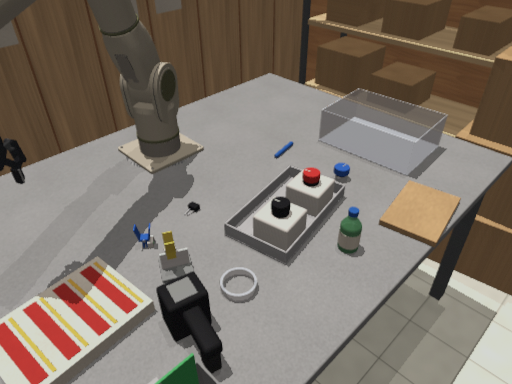

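The top view shows the yellow clip on its stand at (355,205), with a blue look-alike at (357,252). The red cap is at (187,181), the black one at (250,167), and a blue cap-like thing at (125,190). The tray's near edge runs from (170,233) to (289,209). The yellow clip and the red cap match the description. I'll measure now and enlarge a crop of each to confirm.

```bash
cat > h.py <<'E'
import numpy as np,cv2
from scipy.spatial.transform import Rotation as Ro
def ray(c,u,v):
    R=np.array(c["R"]);t=np.array(c["t"])
    d=R.T@np.array([(u-c["cx"])/c["fx"],(v-c["cy"])/c["fy"],1]);return -R.T@t,d/np.linalg.norm(d)
def wray(c,s,u,v):
    x,y=u-c["cx"],v-c["cy"];p=np.hypot(x,y);th=p/c["fx"]
    d=np.array([np.sin(th)*x/p,np.sin(th)*y/p,np.cos(th)]);M=np.array(c["mount"])
    T=Ro.from_euler("xyz",s["eef_rot"],degrees=True).as_matrix()
    return T@M[:3,3]+s["tool_pos"],T@M[:3,:3]@d
def plane(od,z): o,d=od;return o+d*(z-o[2])/d[2]
def tri(a,b):
    A=np.zeros((3,3));B=np.zeros(3)
    for o,d in(a,b): P=np.eye(3)-np.outer(d,d);A+=P;B+=P@o
    return np.linalg.solve(A,B)
def blobs(img,lo,hi,amin=15):
    h=cv2.cvtColor(img,cv2.COLOR_RGB2HSV);m=cv2.inRange(h,lo,hi)
    n,_,st,ce=cv2.connectedComponentsWithStats(m)
    return [(ce[i].round(1).tolist(),st[i].tolist()) for i in range(1,n) if st[i,4]>=amin]
E
python3 - <<'E'
from h import *
from plant import r
I={n:cv2.imread(f"pics/{n}0.png")[:,:,::-1].copy() for n in("scene","top")}
C={n:r.get_calibration(n) for n in I}
for n in I:
    print(n,"Y",blobs(I[n],(22,120,60),(34,255,255)),"R",blobs(I[n],(0,150,100),(6,255,255)))
t=C["top"]
for n,(u,v,z) in dict(red=(187,180.5,116),black=(250.5,167,116),eL=(170,233,45),eR=(289,209,45),eFR=(275,145,45),eFL=(157,167,45),clip=(358,206,85),tape=(322,152,24)).items(): print(n,plane(ray(t,u,v),z).round())
a=cv2.resize(cv2.cvtColor(I["top"][175:275,310:400],cv2.COLOR_RGB2BGR),(540,600),interpolation=cv2.INTER_CUBIC)
cv2.imwrite("pics/c1.png",a[:, :])
E
```

```text
scene Y [([169.1, 245.0], [163, 232, 13, 27, 239]), ([123.0, 285.8], [103, 270, 40, 32, 130]), ([100.6, 308.5], [85, 294, 32, 29, 125]), ([64.4, 322.3], [40, 298, 48, 48, 221]), ([32.5, 345.0], [9, 318, 47, 54, 268])] R [([311.8, 172.9], [304, 168, 16, 10, 123]), ([108.7, 289.4], [81, 267, 56, 46, 747]), ([81.6, 308.9], [53, 284, 57, 51, 869]), ([52.1, 330.6], [24, 303, 57, 57, 1012]), ([20.8, 355.8], [0, 323, 48, 61, 1095])]
top Y [([473.6, 208.8], [467, 177, 14, 64, 82]), ([449.8, 212.6], [443, 180, 14, 65, 82]), ([423.1, 202.7], [419, 184, 9, 39, 50]), ([400.1, 212.1], [395, 187, 11, 51, 69]), ([358.8, 203.6], [352, 197, 16, 16, 128])] R [([186.4, 179.6], [178, 172, 18, 17, 226]), ([483.0, 207.7], [473, 176, 21, 64, 512]), ([459.0, 210.8], [449, 179, 21, 65, 520]), ([432.9, 202.3], [425, 182, 17, 48, 335]), ([409.0, 208.2], [401, 185, 17, 50, 382])]
red [591. 131. 116.]
black [622. -32. 116.]
eL [461. 189.  45.]
eR [ 518. -136.   45.]
eFR [ 699. -104.   45.]
eFL [643. 225.  45.]
clip [ 517. -315.   85.]
tape [ 682. -241.   24.]
```

View pics/c1.png

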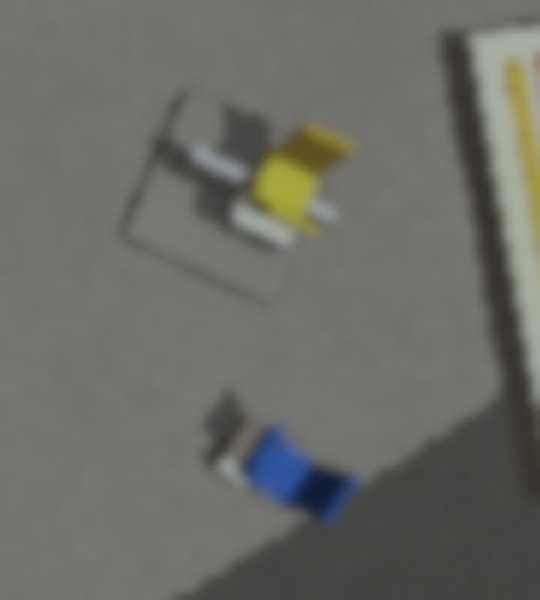

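The crop shows the yellow clip at (290,195) with its white pod on the robot's side, on a plate running (190,150) to (340,215). The blue look-alike at (290,465) is not on a stand. Yellow clip yaw is about -23°, tray yaw about 10°. Next I move over the stand to look closer: from (282,-558) to about (500,-310), turning +40° about z.

>>> step_arm:
  translation:
    - [0.025,0.025,0]
    - [0.025,0.025,0]
    - [0.025,0.025,0]
    - [0.025,0.025,0]
    - [0.025,0.03,0]
    - [0.025,0.03,0]
    - [0.025,0.03,0]
    - [0.025,0.03,0]
    - [0.015,0.02,0]
    - [0,0,0]
  delta_rot:
    - [0,0,5]
    - [0,0,5]
    - [0,0,5]
    - [0,0,5]
    - [0,0,5]
    - [0,0,5]
    - [0,0,5]
    - [0,0,5]
    - [0,0,0]
    - [0,0,0]
  claw: [0,0,0,0,0,0,0,0,0,0]

```text
clock: 0.93
tool_pos: [500.8, -311.2, 231.1]
eef_rot: [-90.0, 0.2, -112.7]
contact_force: [0.0, -0.7, 0.1]
grip_width: 85.1
```

```bash
python3 - <<'E'
from h import *
from plant import r
C={n:r.get_calibration(n) for n in("scene","top")}
print("clip tri",tri(ray(C["scene"],169.1,245),ray(C["top"],358.8,203.6)).round(1))
s=r.get_state();print(s["clock"],s["tool_pos"].round(1),s["eef_rot"].round(1),s["q"].round(0))
im=r.snapshot("wrist");cv2.imwrite("pics/w1.png",im[:,:,::-1])
print(blobs(im,(22,120,60),(34,255,255),60))
E
```

```text
clip tri [ 523.1 -317.1   86.5]
0.9333 [ 500.8 -311.2  231.1] [ -90.     0.2 -112.7] [ 44.  16. -19.  89.   5.  77.   1.]
[([277.0, 172.4], [253, 157, 48, 36, 1036]), ([289.6, 261.2], [225, 231, 126, 61, 560]), ([296.3, 302.8], [250, 282, 93, 42, 328]), ([327.0, 326.3], [314, 320, 27, 14, 78])]
```

View pics/w1.png

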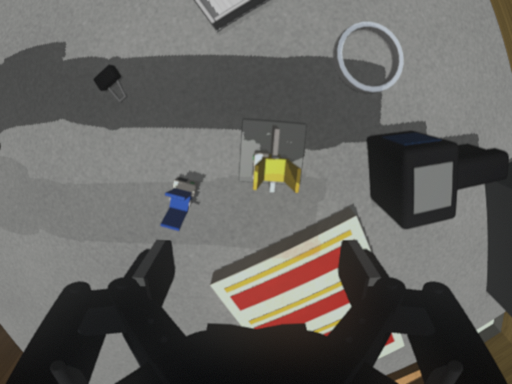

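The wrist view shows the yellow clip at (277,172), levers ending near (258,189) and (297,189), white pod at (259,158), plate top from (276,125) to (272,190). Blue look-alike is at (177,205). I measure the plate line and the lever tops.

```bash
python3 - <<'E'
from h import *
from plant import r
s=r.get_state();c=r.get_calibration("wrist")
im=cv2.imread("pics/w1.png")
cv2.imwrite("pics/w1c.png",cv2.resize(im[110:205,235:315],(640,760)[::1],interpolation=cv2.INTER_CUBIC)[:,:][:600] if 0 else cv2.resize(im[115:200,230:315],(595,595),interpolation=cv2.INTER_CUBIC))
a=plane(wray(c,s,276.5,126),60);b=plane(wray(c,s,272,191),60);print(a,b,(a+b)/2,np.linalg.norm(a-b),"yaw",np.degrees(np.arctan2(-(a-b)[0],(a-b)[1])))
for p in((254,190),(300,191),(254,168),(298,168)): print(p,plane(wray(c,s,*p),111).round(1))
o,d=wray(c,s,277,172.4)
C=r.get_calibration("top");print(tri((o,d),ray(C,358.8,203.6)))
E
```

```text
[ 536.24187983 -278.9915175    60.        ] [ 504.65022498 -343.850526     60.        ] [ 520.44605241 -311.42102175   60.        ] 72.14377062199543 yaw -25.969879084773385
(254, 190) [ 493.4 -320.3  111. ]
(300, 191) [ 532.7 -337.9  111. ]
(254, 168) [ 501.6 -300.9  111. ]
(298, 168) [ 538.8 -316.5  111. ]
[ 520.16070585 -311.80624799  108.0096685 ]
```

View pics/w1c.png

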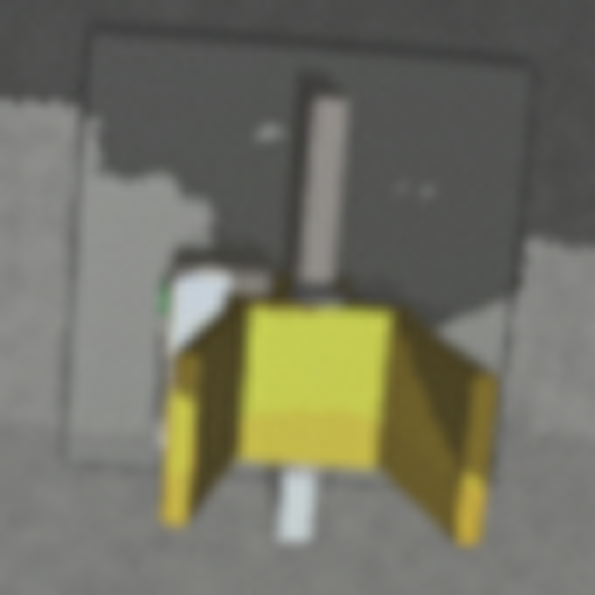

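```bash
python3 - <<'E'
from h import *
from plant import r
s=r.get_state();c=r.get_calibration("wrist")
f=lambda x,y,z:plane(wray(c,s,230+x/7,115+y/7),z)
L=[f(190,355,111),f(170,522,111)];R=[f(490,380,111),f(468,543,111)]
print(np.round(L,1),np.round(R,1),np.mean(L+R,0),[np.linalg.norm(L[0]-L[1]),np.linalg.norm(np.mean(L,0)-np.mean(R,0))])
x=np.mean(R,0)-np.mean(L,0);print("yaw",np.degrees(np.arctan2(x[1],x[0])))
a,b=f(330,97,60),f(297,540,60);d=a-b;print(a,b,(a+b)/2,np.linalg.norm(d),np.degrees(np.arctan2(-d[0],d[1])))
for y in (305,465): print(f(320,y,78))
E
```

```text
[[ 505.1 -300.1  111. ]
 [ 493.8 -320.   111. ]] [[ 540.  -318.3  111. ]
 [ 529.4 -338.2  111. ]] [ 517.07271624 -319.1628186   111.        ] [np.float64(22.875751784726422), np.float64(39.74540359176805)]
yaw -27.32724121930899
[ 535.71550331 -282.07847241   60.        ] [ 504.59064588 -345.27585077   60.        ] [ 520.15307459 -313.67716159   60.        ] 70.44618784738834 -26.220354649660177
[ 522.49868868 -307.51741688   78.        ]
[ 513.45980526 -329.97320863   78.        ]
```

>>> step_arm:
  translation:
    - [0.0085,-0.004,0]
    - [0.0085,-0.004,-0.02]
    - [0,0,-0.03]
    - [0,0,-0.03]
    - [0,0,-0.03]
    - [0,0,-0.025]
    - [0,0,-0.0155]
    - [0,0,0]
    - [0,0,0]
  delta_rot:
    - [0,0,-2]
    - [0,0,-2]
    - [0,0,0]
    - [0,0,0]
    - [0,0,0]
    - [0,0,0]
    - [0,0,0]
    - [0,0,0]
    - [0,0,0]
  claw: [0,0,0,0,0,0,0,0,0]
  force: 22

```text
clock: 1.73
tool_pos: [512.8, -326.6, 80.3]
eef_rot: [-90.1, -0.0, -117.3]
contact_force: [-0.4, 0.4, 0.8]
grip_width: 85.5
```

>>> step_arm:
  translation:
    - [0,0,0]
    - [0,0,0]
    - [0,0,0]
    - [0,0,0]
    - [0,0,0]
    - [0,0,0]
    - [0,0,0]
    - [0,0,0]
    - [0,0,0]
    - [0,0,0]
  delta_rot:
    - [0,0,0]
    - [0,0,0]
    - [0,0,0]
    - [0,0,0]
    - [0,0,0]
    - [0,0,0]
    - [0,0,0]
    - [0,0,0]
    - [0,0,0]
    - [0,0,0]
  claw: [1,1,1,1,1,1,1,1,1,1]
  force: 22

```text
clock: 2.57
tool_pos: [514.0, -326.0, 81.1]
eef_rot: [-90.0, -0.0, -117.2]
contact_force: [0.9, -0.5, 2.6]
grip_width: 24.6
```

>>> step_arm:
  translation:
    - [0,0,0.005]
    - [0,0,0.01]
    - [0,0,0.02]
    - [0,0,0.03]
    - [0,0,0.03]
    - [0,0,0.03]
    - [0,0,0.03]
    - [0,0,0]
  delta_rot:
    - [0,0,0]
    - [0,0,0]
    - [0,0,0]
    - [0,0,0]
    - [0,0,0]
    - [0,0,0]
    - [0,0,0]
    - [0,0,0]
  claw: [1,1,1,1,1,1,1,1]

```text
clock: 3.23
tool_pos: [516.0, -326.8, 243.5]
eef_rot: [-89.4, -0.0, -117.2]
contact_force: [-0.2, 0.2, -0.7]
grip_width: 25.0
```

```bash
python3 - <<'E'
from h import *
from plant import r
s=r.get_state();c=r.get_calibration("top");print(s["clock"],s["tool_pos"].round(1),s["eef_rot"].round(1))
im=r.snapshot("wrist");print(blobs(im,(22,120,60),(34,255,255),60))
t=r.snapshot("top")
cv2.imwrite("pics/w2.png",np.hstack([cv2.resize(im[90:340,150:360],(420,500)),cv2.resize(t[140:260,150:300],(380,500))[:, :]])[:,:,::-1])
cv2.imwrite("pics/t2.png",t[:,:,::-1])
E
```

```text
3.2333 [ 516.  -326.8  243.5] [ -89.4   -0.  -117.2]
[([255.7, 223.7], [227, 182, 59, 96, 3035]), ([317.1, 227.2], [296, 214, 42, 26, 203]), ([340.4, 263.3], [323, 252, 36, 24, 143]), ([265.8, 303.3], [247, 294, 38, 20, 140])]
```

View pics/w2.png

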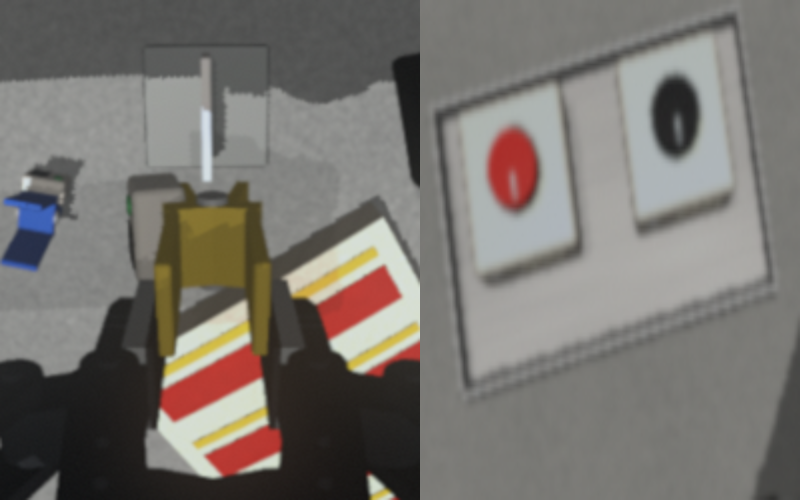

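The clip is held between the pads, levers squeezed, and the stand's plate is empty. In the top crop the tray's near edge runs about (470,395) to (775,290). I carry the clip over there.

>>> step_arm:
  translation:
    - [0,0.03,0]
    - [-0.003,0.035,0]
    - [-0.003,0.035,0]
    - [-0.003,0.035,0]
    - [-0.003,0.035,0]
    - [-0.003,0.035,0]
    - [-0.003,0.035,0]
    - [-0.003,0.035,0]
    - [-0.003,0.035,0]
    - [-0.002,0.035,0]
  delta_rot:
    - [0,0,3.7]
    - [0,0,3.7]
    - [0,0,3.7]
    - [0,0,3.7]
    - [0,0,3.7]
    - [0,0,3.7]
    - [0,0,3.7]
    - [0,0,3.7]
    - [0,0,3.7]
    - [0,0,3.7]
  claw: [1,1,1,1,1,1,1,1,1,1]

```text
clock: 4.17
tool_pos: [486.5, 20.6, 234.9]
eef_rot: [-90.1, 0.0, -80.0]
contact_force: [1.7, 0.1, -0.8]
grip_width: 25.1
```

>>> step_arm:
  translation:
    - [0,0,-0.025]
    - [0,0,-0.025]
    - [0,0,0]
    - [0,0,0]
  delta_rot:
    - [0,0,0]
    - [0,0,0]
    - [0,0,0]
    - [0,0,0]
  claw: [1,1,1,1]

```text
clock: 4.5
tool_pos: [486.6, 18.9, 184.7]
eef_rot: [-90.2, 0.1, -80.2]
contact_force: [0.0, -0.3, 1.2]
grip_width: 24.8
```

```bash
python3 - <<'E'
from h import *
from plant import r
s=r.get_state();print(s["clock"],s["tool_pos"].round(1),s["eef_rot"].round(1))
im=r.snapshot("wrist");cv2.imwrite("pics/w3.png",im[:,:,::-1])
print(r.get_state()["tool_pos"].round(1))
cv2.imwrite("pics/w3v.png",cv2.resize(im,(768,576))[:,:,::-1])
import pickle;pickle.dump(s,open("s3.pkl","wb"))
E
```

```text
4.5 [486.6  18.9 184.7] [-90.2   0.1 -80.2]
[487.6  18.9 186. ]
```

View pics/w3v.png

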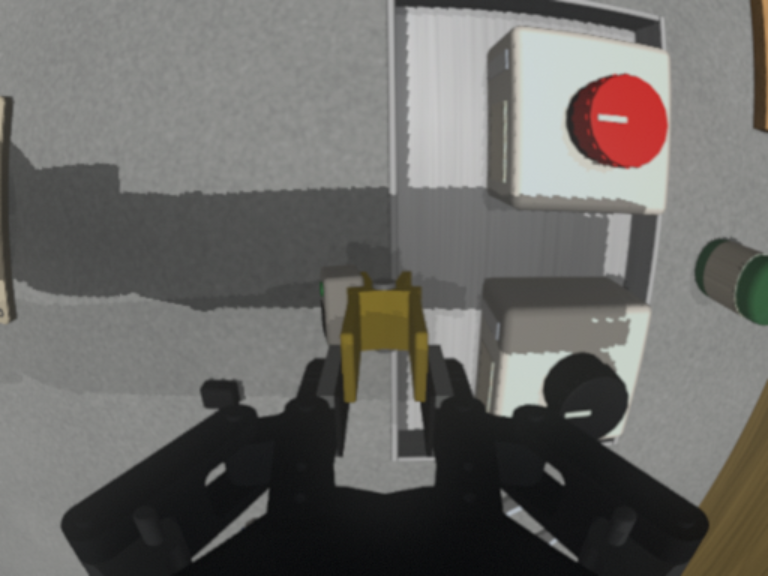

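The wall's top shows as a thin light strip near x=391–397 (display px), just to the right of the jaws' centre. Red cap is at (625,120), black cap at (585,395). I take profiles across the strip.

```bash
python3 - <<'E'
from h import *
from plant import r
import pickle
s=pickle.load(open("s3.pkl","rb"));c=r.get_calibration("wrist")
g=cv2.imread("pics/w3.png",0)
for v in (20,60,100,116,140,165,290):print(v,g[v,254:276].tolist())
E
```

```text
20 [139, 136, 133, 123, 133, 160, 177, 173, 146, 112, 107, 111, 112, 113, 113, 115, 128, 162, 191, 198, 197, 196]
60 [141, 141, 140, 132, 123, 142, 168, 175, 162, 132, 113, 116, 118, 118, 119, 120, 123, 135, 161, 186, 199, 199]
100 [144, 142, 142, 135, 123, 132, 160, 174, 170, 148, 122, 113, 115, 116, 117, 118, 119, 118, 136, 179, 193, 194]
116 [143, 143, 141, 138, 128, 130, 155, 171, 171, 152, 124, 110, 113, 113, 114, 115, 120, 146, 178, 189, 189, 189]
140 [80, 81, 81, 78, 73, 73, 84, 97, 101, 98, 95, 102, 108, 109, 111, 110, 110, 111, 111, 110, 110, 110]
165 [66, 66, 68, 69, 69, 69, 79, 94, 100, 97, 90, 90, 100, 105, 106, 107, 106, 106, 106, 107, 107, 107]
290 [138, 138, 139, 141, 140, 137, 128, 143, 164, 163, 135, 90, 60, 56, 57, 56, 58, 57, 56, 55, 57, 56]
```

```bash
python3 - <<'E'
from h import *
from plant import r
import pickle
s=pickle.load(open("s3.pkl","rb"));c=r.get_calibration("wrist")
P=np.array([plane(wray(c,s,u,v),45) for u,v in((260.4,20),(260.9,60),(261.4,100),(261.6,116),(262,165),(262.6,290))]);print(P.round(1))
a=np.polyfit(P[:,1],P[:,0],1);print("yaw",-np.degrees(np.arctan(a[0])))
t=r.get_state()["tool_pos"];print(r.get_state()["eef_rot"])
yw=-np.arctan(a[0]);n=np.array([np.cos(yw),np.sin(yw)])
for p in(s["tool_pos"],t):print("offset along n:",(np.array([np.polyval(a,p[1]),p[1]])-p[:2])@n, n)
# wall ends: far tray corner
for u,v in((259.5,0),(263,305)):print(plane(wray(c,s,u,v),45))
# red cap top in wrist
im=cv2.imread("pics/w3.png")[:,:,::-1].copy();print(blobs(im,(0,150,60),(6,255,255),100))
E
```

```text
[[ 463.4  170.4   45. ]
 [ 470.5  131.3   45. ]
 [ 477.6   93.7   45. ]
 [ 480.4   78.7   45. ]
 [ 489.    31.8   45. ]
 [ 516.  -113.9   45. ]]
yaw 10.486366581943674
[-9.00641490e+01  3.06882766e-02 -8.02261399e+01]
offset along n: 4.742432900986836 [0.98329824 0.18200156]
offset along n: 3.770717560580669 [0.98329824 0.18200156]
[459.01602126 190.80593889  45.        ]
[ 520.64319022 -136.64263959   45.        ]
[([417.5, 80.0], [389, 50, 56, 62, 2457])]
```

>>> step_arm:
  translation:
    - [0.0042,0.0008,-0.02]
    - [0,0,-0.03]
    - [0,0,-0.03]
    - [0,0,-0.015]
    - [0,0,0]
    - [0,0,0]
  delta_rot:
    - [0,0,0.6]
    - [0,0,0]
    - [0,0,0]
    - [0,0,0]
    - [0,0,0]
    - [0,0,0]
  claw: [1,1,1,1,1,1]

```text
clock: 5.05
tool_pos: [492.6, 19.7, 91.8]
eef_rot: [-90.0, 0.0, -79.6]
contact_force: [0.6, 0.7, -0.7]
grip_width: 24.9
```

```bash
python3 - <<'E'
from h import *
from plant import r
import pickle
c=r.get_calibration("wrist")
s=r.get_state();print(s["clock"],s["tool_pos"].round(1),s["eef_rot"].round(1),s["contact_force"])
im=r.snapshot("wrist");cv2.imwrite("pics/w4.png",im[:,:,::-1])
g=cv2.cvtColor(im,cv2.COLOR_RGB2GRAY)
n=np.array([0.983,0.182])
for v in (20,60,100):
    print(v,g[v,250:276].tolist())
    k=250+np.argmax(g[v,250:266]); print(k,(plane(wray(c,s,k,v),45)[:2]-s["tool_pos"][:2])@n)
cv2.imwrite("pics/w4v.png",cv2.resize(im[100:320,170:350],(570,600))[:,:,::-1])
E
```

```text
5.05 [492.6  19.7  91.8] [-90.    0.  -79.6] [ 0.60425296  0.67123949 -0.68099384]
20 [122, 135, 156, 170, 175, 174, 162, 135, 109, 106, 112, 114, 113, 112, 112, 114, 114, 116, 118, 126, 137, 158, 186, 197, 197, 197]
254 -1.515860579436684
60 [126, 128, 152, 167, 174, 173, 165, 141, 113, 108, 116, 119, 118, 118, 117, 119, 120, 121, 121, 121, 131, 163, 192, 199, 198, 198]
254 -1.5822253257937977
100 [132, 127, 151, 166, 172, 173, 165, 145, 117, 108, 114, 117, 115, 115, 115, 116, 117, 118, 119, 119, 119, 138, 178, 190, 191, 191]
255 -1.0319966804965062
```

View pics/w4v.png

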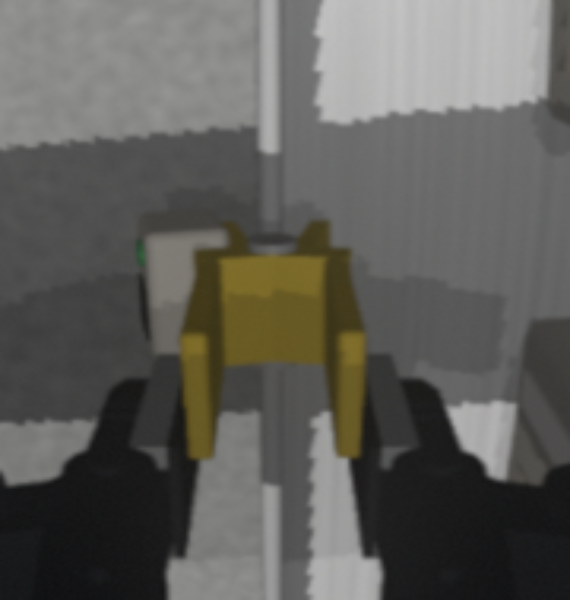

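The wall passes at x≈270, centred between the jaws (x≈235 and 315), so it lines up. I lower it 25 mm.

>>> step_arm:
  translation:
    - [-0.001,0,-0.008]
    - [0,0,-0.008]
    - [0,0,-0.009]
    - [0,0,0]
    - [0,0,0]
  delta_rot:
    - [0,0,0]
    - [0,0,0]
    - [0,0,0]
    - [0,0,0]
    - [0,0,0]
  claw: [1,1,1,1,1]

```text
clock: 5.52
tool_pos: [491.1, 19.9, 65.4]
eef_rot: [-90.0, 0.0, -79.6]
contact_force: [-0.3, -0.6, -0.6]
grip_width: 25.1
```

>>> step_arm:
  translation:
    - [0,0,0.001]
    - [0,0,0]
    - [0,0,0]
    - [0,0,0]
    - [0,0,0]
    - [0,0,0]
    - [0,0,0]
  delta_rot:
    - [0,0,0]
    - [0,0,0]
    - [0,0,0]
    - [0,0,0]
    - [0,0,0]
    - [0,0,0]
    - [0,0,0]
  claw: [0.6,0.5,0.4,0.3,0.2,0.15,0.15]

```text
clock: 6.1
tool_pos: [491.1, 19.9, 66.8]
eef_rot: [-90.0, 0.0, -79.6]
contact_force: [-0.3, -0.5, -0.1]
grip_width: 72.4
```

>>> step_arm:
  translation:
    - [0,0,0.01]
    - [0,0,0.03]
    - [0,0,0.03]
    - [0,0,0.04]
    - [0,0,0.03]
    - [0,0,0]
  delta_rot:
    - [0,0,0]
    - [0,0,0]
    - [0,0,0]
    - [0,0,0]
    - [0,0,0]
    - [0,0,0]
  claw: [0.15,0.15,0.15,0.15,0,0]

```text
clock: 6.6
tool_pos: [493.9, 20.6, 213.9]
eef_rot: [-89.5, -0.1, -79.6]
contact_force: [0.1, 0.4, 0.0]
grip_width: 85.2
```

```bash
python3 - <<'E'
from h import *
from plant import r
s=r.get_state();print(s["clock"],s["tool_pos"].round(1),s["eef_rot"].round(1),s["contact_force"],s["q"].round())
im=r.snapshot("wrist");sc=r.snapshot("scene");tp=r.snapshot("top")
cv2.imwrite("pics/t5.png",tp[:,:,::-1]);cv2.imwrite("pics/w5.png",im[:,:,::-1])
c=r.get_calibration("wrist");C=r.get_calibration("scene")
print("Yw",blobs(im,(22,120,60),(34,255,255),60),"Ys",blobs(sc,(22,120,60),(34,255,255),20)[:3])
print("R",blobs(im,(0,150,60),(6,255,255),100))
cv2.imwrite("pics/v5.png",np.hstack([cv2.resize(im[30:330,130:450],(427,400)),cv2.resize(sc[150:270,200:310],(367,400),interpolation=cv2.INTER_CUBIC)])[:,:,::-1])
E
```

```text
6.6 [493.9  20.6 213.9] [-89.5  -0.1 -79.6] [0.09621462 0.40368744 0.03977065] [ 27.   5. -37. 103.   3.  72.   0.]
Yw [([251.9, 163.5], [229, 149, 47, 33, 1111])] Ys [([259.6, 186.0], [253, 175, 15, 23, 149]), ([118.8, 282.4], [94, 263, 49, 39, 158]), ([92.7, 301.3], [69, 280, 48, 43, 189])]
R [([392.1, 81.8], [366, 55, 52, 55, 2082])]
```

View pics/v5.png

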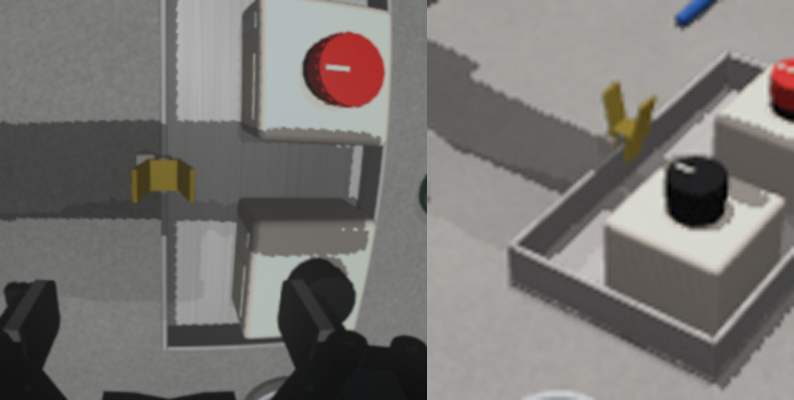

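The clip stands upright on the near wall with levers sprung apart, at (163,178) left panel, and the gripper has let it go. Red cap is at (345,70), turned-to pointer towards the robot. By tray geometry the red neck is at (594.7,133), which agrees with the top camera's (592,131). I move over it.

>>> step_arm:
  translation:
    - [0.02,0.022,0]
    - [0.02,0.022,0]
    - [0.02,0.023,0]
    - [0.02,0.023,0]
    - [0.02,0.022,-0.01]
    - [0,0,-0.01]
    - [0,0,0]
    - [0,0,0]
  delta_rot:
    - [0,0,0]
    - [0,0,0]
    - [0,0,0]
    - [0,0,0]
    - [0,0,0]
    - [0,0,0]
    - [0,0,0]
    - [0,0,0]
  claw: [0,0,0,0,0,0,0,0]

```text
clock: 7.42
tool_pos: [590.0, 131.4, 185.2]
eef_rot: [-90.2, 0.0, -79.6]
contact_force: [0.0, -0.4, 0.2]
grip_width: 85.7
```

```bash
python3 - <<'E'
from h import *
from plant import r
s=r.get_state();print(s["clock"],s["tool_pos"].round(1),s["eef_rot"].round(1),s["q"].round())
im=r.snapshot("wrist");c=r.get_calibration("wrist")
print("R",blobs(im,(0,150,60),(6,255,255),100))
m=cv2.inRange(cv2.cvtColor(im,cv2.COLOR_RGB2HSV),(0,150,60),(6,255,255))
cn=max(cv2.findContours(m,0,2)[0],key=cv2.contourArea)[:,0]
# top-face rim: project contour to z=116, far/lateral half fits a 25 mm circle
P=np.array([plane(wray(c,s,*p),116)[:2] for p in cn])
from scipy.optimize import least_squares
cam=wray(c,s,0,0)[0][:2]
ctr=P.mean(0)
for _ in range(5):
    d=(ctr-cam)/np.linalg.norm(ctr-cam)
    Q=P[(P-ctr)@d>0]   # far edge belongs to the top rim
    f=least_squares(lambda q:np.hypot(*(Q-q).T)-25,ctr,loss="soft_l1");ctr=f.x
print(cam,ctr,np.abs(f.fun).max())
cv2.imwrite("pics/v6.png",im[:,:,::-1])
E
```

```text
7.4167 [590.  131.4 185.2] [-90.2   0.  -79.6] [ 13.  23. -38.  89.  14.  74. -17.]
R [([264.6, 193.1], [232, 162, 64, 62, 2838])]
[576.27238202 206.71310537] [593.6679468  139.51704103] 2.5504788042784554
```

View pics/v6.png

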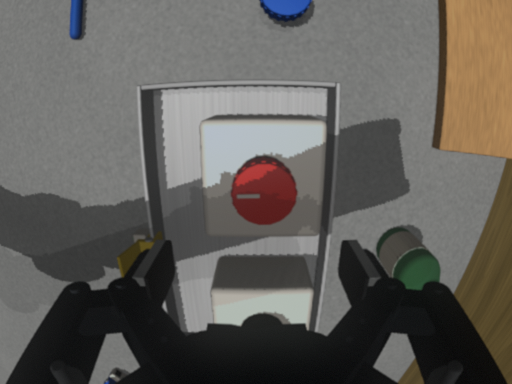

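```bash
python3 - <<'E'
from h import *
from plant import r
s=r.get_state();c=r.get_calibration("wrist");C=r.get_calibration("top");S=r.get_calibration("scene")
print(s["tool_pos"],s["eef_rot"])
s6=dict(tool_pos=np.array([590,131.4,185.2]),eef_rot=[-90.2,0,-79.6]);s5=dict(tool_pos=np.array([493.9,20.6,213.9]),eef_rot=[-89.5,-.1,-79.6])
s5b=dict(s5,eef_rot=[-90,0,-79.6])
for p in((264.5,193),(264.5,195)):print(plane(wray(c,s6,*p),116))
print("tcp px check")
for q in(s5,s5b):print(plane(wray(c,q,392.1,81.8),114))
print(plane(ray(C,186.4,179.6),114),plane(ray(S,311.8,172.9),112))
# black cap symmetric & reservoir corners in v6 at z=80
for p in((201,119),(327,117),(325,236),(207,233)):print(p,plane(wray(c,s6,*p),80))
for p in((138,86),(338,83)):print(p,plane(wray(c,s6,*p),45))
E
```

```text
[590.38887991 130.99928962 186.26466729] [-9.00993094e+01 -2.21490602e-02 -7.96319253e+01]
[594.22668847 138.85758327 116.        ]
[594.52653975 137.29725843 116.        ]
tcp px check
[592.16459783 136.75809906 114.        ]
[590.88267331 136.62829725 114.        ]
[593.28616742 133.32742335 114.        ] [597.14587571 135.73200214 112.        ]
(201, 119) [532.67153653 181.89943647  80.        ]
(327, 117) [636.70141005 203.17391108  80.        ]
(325, 236) [661.92065191  95.58030807  80.        ]
(207, 233) [551.8948748   78.83959357  80.        ]
(138, 86) [457.24456141 202.48004345  45.        ]
(338, 83) [649.08652474 237.62938421  45.        ]
```

Estimates of the cap axis: (594,138) wrist, (591,137) earlier wrist, (593,133) top, (597,136) scene. I use (594.5,136).

>>> step_arm:
  translation:
    - [0.0045,0.005,-0.014]
    - [0,0,-0.03]
    - [0,0,-0.03]
    - [0,0,-0.019]
    - [0,0,0]
    - [0,0,0]
  delta_rot:
    - [0,0,0]
    - [0,0,0]
    - [0,0,0]
    - [0,0,0]
    - [0,0,0]
    - [0,0,0]
  claw: [0,0,0,0,0,0]

```text
clock: 7.97
tool_pos: [595.1, 136.3, 93.6]
eef_rot: [-90.1, -0.0, -79.6]
contact_force: [0.1, 0.2, 0.7]
grip_width: 85.2
```

>>> step_arm:
  translation:
    - [0,0,0]
    - [0,0,0]
    - [0,0,0]
    - [0,0,0]
    - [0,0,0]
    - [0,0,0]
    - [0,0,0]
    - [0,0,0]
  delta_rot:
    - [0,0,0]
    - [0,0,0]
    - [0,0,0]
    - [0,0,0]
    - [0,0,0]
    - [0,0,0]
    - [0,0,0]
    - [0,0,0]
  claw: [1,1,1,1,1,1,1,1]
  force: 22

```text
clock: 8.63
tool_pos: [596.1, 137.0, 95.5]
eef_rot: [-89.9, -0.0, -79.6]
contact_force: [-2.7, -2.0, 6.4]
grip_width: 49.0
```

```bash
python3 - <<'E'
from h import *
from plant import r
s=r.get_state();print(s["clock"],s["tool_pos"].round(1),s["contact_force"].round(2),s["ft_torque"].round(3),s["grip_width"],s["q"].round())
im=r.snapshot("wrist");print(r.get_state()["ft_torque"].round(3))
cv2.imwrite("pics/v7.png",cv2.resize(im[120:320,150:370],(660,600))[:,:,::-1])
E
```

```text
8.6333 [596.1 137.   95.5] [-2.74 -2.02  6.43] [-0.246  0.621  0.041] 48.95477386938025 [ 11.  28. -37.  93.  18.  65. -20.]
[-0.218  0.691 -0.052]
```

View pics/v7.png

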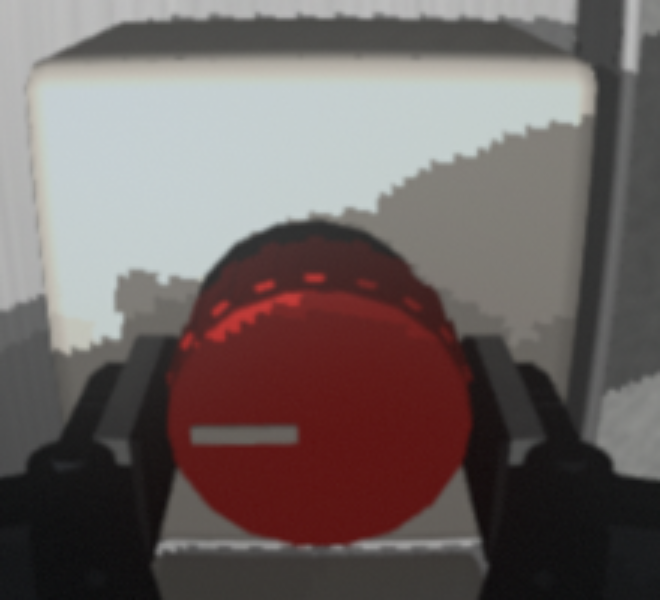

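The cap sits between the pads, head gripped, fingertips above the rim, pointer at (245,435) along the closing axis. I try anticlockwise first.

>>> step_arm:
  translation:
    - [0,0,0]
    - [0,0,0]
    - [0,0,0]
    - [0,0,0]
    - [0,0,0]
  delta_rot:
    - [0,0,3]
    - [0,0,3]
    - [0,0,3]
    - [0,0,3]
    - [0,0,0]
  claw: [1,1,1,1,1]

```text
clock: 9.1
tool_pos: [596.1, 136.8, 95.5]
eef_rot: [-89.9, -0.1, -67.4]
contact_force: [-2.5, -1.5, 6.3]
grip_width: 49.3
```

```bash
python3 - <<'E'
from h import *
from plant import r
s=r.get_state();print(s["clock"],s["tool_pos"].round(1),s["eef_rot"].round(1),s["contact_force"].round(2),s["ft_torque"].round(3))
im=r.snapshot("wrist");g=cv2.cvtColor(im,cv2.COLOR_RGB2HSV)
for i in (im,cv2.imread("pics/v7.png")[:,:,::-1]):
    if i.shape[0]==600:i=cv2.resize(i,(220,200))
    else:i=i[120:320,150:370]
    h=cv2.cvtColor(np.ascontiguousarray(i),cv2.COLOR_RGB2HSV)
    m=((h[:,:,1]<90)&(h[:,:,2]>60)).astype(np.uint8);m[:135-15]=0;m[172:]=0;m[:,:60]=0;m[:,150:]=0
    for b in cv2.findContours(m,0,2)[0]:
        if cv2.contourArea(b)>40:print(cv2.minAreaRect(b))
cv2.imwrite("pics/v8.png",cv2.resize(im[120:320,150:370],(660,600))[:,:,::-1])
E
```

```text
9.1 [596.1 136.8  95.5] [-89.9  -0.1 -67.4] [-2.52 -1.48  6.27] [-0.386  0.595  0.131]
((66.0, 164.5), (12.0, 13.0), 0.0)
((81.0, 144.5), (5.0, 34.0), 90.0)
((66.0, 164.5), (12.0, 13.0), 0.0)
((81.0, 144.5), (5.0, 34.0), 90.0)
```

The pointer kept its pixel position relative to the gripper over 12.2° (past the 8.6° block), with low torque, so anticlockwise is free. I continue to about 69° in total.

>>> step_arm:
  translation:
    - [0,0,0]
    - [0,0,0]
    - [0,0,0]
    - [0,0,0]
    - [0,0,0]
    - [0,0,0]
    - [0,0,0]
    - [0,0,0]
    - [0,0,0]
    - [0,0,0]
  delta_rot:
    - [0,0,6]
    - [0,0,6]
    - [0,0,6]
    - [0,0,6]
    - [0,0,6]
    - [0,0,6]
    - [0,0,6]
    - [0,0,6]
    - [0,0,6]
    - [0,0,2.5]
  claw: [1,1,1,1,1,1,1,1,1,1]

```text
clock: 9.98
tool_pos: [595.8, 136.8, 95.5]
eef_rot: [-90.0, -0.1, -10.8]
contact_force: [-7.1, -2.5, 10.0]
grip_width: 48.9
```

```bash
python3 - <<'E'
from h import *
from plant import r
s=r.get_state();print(s["clock"],s["tool_pos"].round(1),s["eef_rot"].round(1),s["contact_force"].round(2),s["ft_torque"].round(3),s["q"].round())
i=r.snapshot("wrist")[120:320,150:370]
h=cv2.cvtColor(np.ascontiguousarray(i),cv2.COLOR_RGB2HSV)
m=((h[:,:,1]<90)&(h[:,:,2]>60)).astype(np.uint8);m[:120]=0;m[172:]=0;m[:,:60]=0;m[:,150:]=0
for b in cv2.findContours(m,0,2)[0]:
    if cv2.contourArea(b)>40:print(cv2.minAreaRect(b))
E
```

```text
9.9833 [595.8 136.8  95.5] [-90.   -0.1 -10.8] [-7.14 -2.55  9.95] [-0.467  1.401 -0.221] [ 20.  32. -50.  93.  26.  67.  44.]
((66.0, 164.0), (12.0, 14.0), 0.0)
((81.0, 144.5), (5.0, 34.0), 90.0)
```

>>> step_arm:
  translation:
    - [0,0,0.002]
    - [0,0,0.002]
    - [0,0,0.002]
    - [0,0,0]
  delta_rot:
    - [0,0,0.3]
    - [0,0,0]
    - [0,0,0]
    - [0,0,0]
  claw: [1,1,1,1]

```text
clock: 10.37
tool_pos: [595.7, 137.0, 100.4]
eef_rot: [-90.0, -0.0, -10.8]
contact_force: [-1.7, -0.5, -0.4]
grip_width: 48.8
```

>>> step_arm:
  translation:
    - [0,0,0.006]
    - [0,0,0.01]
    - [0,0,0.012]
    - [0,0,0.015]
    - [0,0,0.015]
    - [0,0,0.015]
    - [0,0,0.01]
    - [0,0,0.005]
    - [0,0,0]
    - [0,0,0]
  delta_rot:
    - [0,0,0]
    - [0,0,0]
    - [0,0,0]
    - [0,0,0]
    - [0,0,0]
    - [0,0,0]
    - [0,0,0]
    - [0,0,0]
    - [0,0,0]
    - [0,0,0]
  claw: [1,1,1,1,1,1,1,1,1,1]

```text
clock: 11.2
tool_pos: [595.5, 136.9, 187.7]
eef_rot: [-90.0, -0.0, -10.8]
contact_force: [0.7, -0.6, -1.7]
grip_width: 49.2
```

>>> step_arm:
  translation:
    - [0,0,0]
    - [0,0,0]
    - [0,0,0]
    - [0,0,0]
    - [0,0,0]
  delta_rot:
    - [0,0,0]
    - [0,0,0]
    - [0,0,0]
    - [0,0,0]
    - [0,0,0]
  claw: [1,1,1,1,1]

```text
clock: 11.62
tool_pos: [595.4, 136.9, 187.5]
eef_rot: [-90.0, 0.0, -10.8]
contact_force: [-0.9, -0.5, -0.4]
grip_width: 49.0
```

```bash
python3 - <<'E'
from h import *
from plant import r
s=r.get_state();print(s["clock"],s["tool_pos"].round(1),s["eef_rot"].round(1),s["contact_force"].round(2),s["dq"].round(2),s["grip_width"])
im=r.snapshot("wrist");sc=r.snapshot("scene")
cv2.imwrite("pics/v9.png",np.hstack([cv2.resize(im[60:360,90:420],(440,400)),cv2.resize(sc[90:240,200:350],(400,400)[::1],interpolation=cv2.INTER_CUBIC)])[:,:800,::-1] if 0 else np.hstack([cv2.resize(im[60:360,90:420],(400,400)),cv2.resize(sc[90:240,200:350],(400,400),interpolation=cv2.INTER_CUBIC)])[:,:,::-1])
E
```

```text
11.6167 [595.4 136.9 187.5] [-90.    0.  -10.8] [-0.92 -0.46 -0.44] [ 0.07 -0.05 -0.06 -0.25 -0.    0.02  0.06] 49.010983752607736
```

View pics/v9.png

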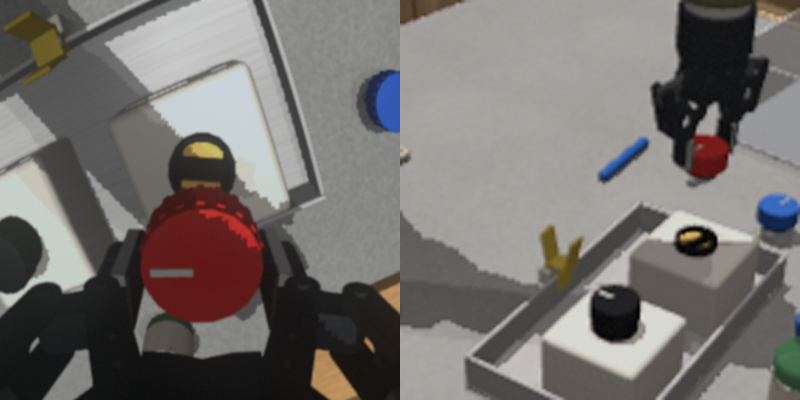

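The red cap is held upright at (205,265) left and (708,157) right, well above the open neck at (695,240). The clip stands upright on the near wall at (560,258), and the black cap has not been touched. I hand the job in.

```bash
python3 -c "
from plant import r
print(r.sign_off())"
```

```text
the job is handed in; nothing more can be done
None
```

The job is done and handed in at about 11.7 s on the robot's clock. No verdict was reported.

- **Clip:** I squeezed the yellow clip off its stand and let it spring shut on the tray's near long edge, close to the middle. The pod faces outward. The pictures after release show it upright with its levers sprung apart. I did not measure its final height; from the tool height it should sit about 9 mm above the edge.
- **Red cap:** After letting go of the clip I tried the cap anticlockwise first, and it turned freely. I turned it about 69° with no slip, and it then lifted off with almost no force. I finished with the arm at rest, holding the cap upright about 92 mm above its seat at 22 N of grip.
- **Everything else:** The last pictures show the black cap in place. I did not compare the other bystanders before and after.

**Disagreements:**
- **Clip grasp:** the pads closed about 7 mm off-centre along the lever width, which did no harm.
- **Cap position:** the estimates differed by about 7 mm along y (133 to 140). I took a middle value and the grasp was well centred.

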